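Lay a brass tube in the saddles and hold the sprung keeper closed

ROBOT

A 6-joint arm with a two-finger parallel gripper is mounted at the origin on the work surface. World frame = base frame: x ahead of the robot, y to its left, z up, the work surface at z = 0. Lengths are in m, angles in rad, forces in N, time in s.
With the tool pointing down it reaches from about 0.375 to 0.9 m from the base axis. Payload 3.1 kg.
Tool frame: the origin (TCP) lies midway between the tips of the shut fingers; the grasp point (between the pads) lies 19 mm behind it; z points along the fingers, y is the line along which they close (so a half turn about z gives the same grasp; the last joint's range is limited). The gripper opens to 87 mm and grips with 3 to 60 N. Pads are 19 mm wide; open, the fingers measure 117 mm over their backs; the gripper's body (75 mm by 190 mm) begins 51 mm behind the grasp point.
Start: joints at [-1.298, 0.527, 1.433, -0, 1.181, -0.178], TCP at [0.272, -0.563, 0.223] pointing down, gripper open.
Joint ranges: [-3.08, 3.08], [-0.75, 2.2], [0.22, 2.44], [-1.43, 4.57], [0, 2.65], [-2.85, 2.85]. Speed limits (rad/s): [2.79, 2.79, 3.14, 3.14, 3.14, 3.14].

INTERFACE

Orientations are given as a unit quaternion [x, y, z, w].
In Python, from bench import arm, open_jaws, grasp, kin, telemetry, vision, finish_job gives the robot as it stands. Calls block until the motion is done:
- arm.move_ptp(position, orientation): joint-space move of the TCP to a pose.
- arm.move_linear(position, rot=None, velocity=0.15): straight line of the TCP; rot=None keeps the orientation; velocity is the mean speed in m/s.
- arm.set_joints(angles): joint-space move.
- open_jaws() and grasp(squeeze=None): open the fingers fully, or close them until they stop; squeeze is the grip in N (None keeps the last).
- arm.pause(seconds).
- kin.ik(position, orientation): joint angles nearest the present ones, or None.
- telemetry.get_obs(): the state.
- vision.get_image(name): name is "scene" or "top"; returns (picture, depth): 400x640x3 uint8, red, green, blue; 400x640 float32, m along the optical axis (not along the pixel's ray), 0 where there is no reading.
- vision.camera_model(name): a dict with "camera_matrix" (3x3 intrinsics, pixels), "extrinsics" (4x4, takes a point from camera to world coordinates). Camera axes: x right, y up, looking along -z (the intrinsics and any distortion apply to the point x, -y, -z); pixel columns grow to the right and rows downward; lengths in m; the calibration is good to about 2 mm. A picture is of the moment at which its call begins. camera_model takes no time and is no camera call.
A pose or a line that the arm cannot do raises arm.IKError and nothing moves.
- finish_job(): hands the job in; it is judged then, once.
The state is a dict: "time": time; "joints": joint angles; "qvel": joint speeds; "joint_efforts": joint torques, N m; "tcp_pos": TCP position; "orientation": TCP orientation; "contact_force": force on the tool from outside, world axes, zero at the start; "ft_torque": the same for the moment, N m; "grip_width": opening from 0.0 (shut) to 1.0 (fully open); "gripper_force": force on a finger pad.
Only numpy, scipy, OpenCV 4.12 (cv2) and the standard library are available. Lean on these libraries where they do the work, as an engineer would, in place of code of your own. Each camera call takes 0.05 s, during which the arm holds its last target. There are 200 camera calls.

TASK

Take the brass tube from the wooden rest and lower it into the two raised metal saddles of the holding fixture, so that it lies in both grooves with its thick collar between the saddles, setting it down under control rather than dropping it, and let go of the tube. Then swing the spring-loaded keeper arm round by its knob, over the end of the tube, all the way to its stop, and finish while holding it there with the fingers on the keeper: do not let go, the program ends holding. Leave the mug, the jar, the glue bottle and the screwdriver where they are.

Things in the scene. Friction and masses are not known exactly. Their poses are not given: they have to be found in the camera images.
- tube_center (a point): Centre of the loose brass tube, on its axis, half-way along. Tube 160 mm long, 18 mm diameter, with a collar 24 mm in diameter and 36 mm long around its middle; about 0.12 kg (varies). Its y axis runs along the tube (either way round is right); it may be turned about its own axis. At the start it lies level in the wooden rest, its centre 36 mm above the table.
- rest: Fixed light-wood bench rest on the table, the tube's starting place: board 60 x 140 mm, 8 mm thick, with two V blocks 10 mm thick at y = -55 and +55 mm that carry the tube (V arms reach 21 mm to either side of the tube's axis and 44 mm above the table). Origin: centre of the underside on the table; y along the tube, z up.
- seat (a point): Where the tube's centre belongs: 70 mm above the table, midway between the two aluminium saddles; y along the seated tube, z up. The saddles are V grooves (45 degree sides, arms reaching 21 mm to either side), each 10 mm thick, at y -45 and +45 mm from here, tops 8 mm above this point. 80 mm of free room lies between them.
- fixture: Holding fixture, fixed to the table: dark steel base plate 135 x 170 mm, 12 mm thick (x -60 to +75, y -95 to +75 mm), carrying the saddles, the pivot post and a stop pin 8 mm thick (x -30, y -57 mm, top 94 mm above the table). Origin on the table right below the seat; axes as the seat's.
- pivot (a point): Axis of the keeper arm's vertical pivot, on a 20 mm steel post with a coil spring; the point is at mid-thickness of the arm, 89 mm above the table, at x +50, y -68, z +19 mm in the seat's frame. Axes as the seat's. The hub on it is 28 mm in diameter, top 105 mm above the table.
- keeper (a joint): Keeper arm's angle, rad. 0: open, where its spring rests it, knob out to the seat's -y side. Grows clockwise seen from above to 1.4 at the stop, where the arm points along the seat's -x, 5 mm above the tube's end. At q the arm (pivot to knob) is the seat's -x turned anticlockwise by 1.4 - q. The spring pulls back with 2.3 N at the knob when open, 5.8 N at the stop; let go, it springs open.
- knob (a point): Centre of the keeper's knob, an upright black cylinder 18 mm in diameter, 40 mm tall, on the end of the keeper arm, 100 mm from the pivot axis; the point is half-way up it, 114 mm above the table (knob from 94 to 134 mm). The arm is a steel bar 12 mm wide, 84 to 94 mm above the table. The knob is fixed to the arm and turns with it.
- mug: White mug with a handle, 80 mm in diameter, 90 mm tall, standing beyond the fixture; leave alone. Origin at the centre of its underside.
- jar: White round jar with a green lid, 84 mm in diameter, 110 mm tall, standing beyond the rest; leave alone. Origin at the centre of its underside.
- glue: Small white glue bottle, 34 mm in diameter, 85 mm tall, standing on the robot's side of the work; leave alone. Origin at the centre of its underside.
- driver: Screwdriver with a wooden handle, 190 mm long, lying on the robot's side to the right; leave alone. Origin under its middle; x runs along it.

How it is judged:
By the outcome, as a careful person would: the job done as asked, in the order asked, and still so for the second after the job is handed in, while the arm keeps its last pose, push and grip.
It also fails if it takes over 56 s, if anything falls off the work surface, if the arm or the gripper's body presses on something with over 40 N, if the wrist force passes 120 N, or if a joint passes its speed limit or range.

## Working session

There is one attempt and no reset: what is moved stays moved. The work goes in short steps, each a Python script; the robot and the scene stay as the last script left them, time stands still between calls to the robot, and variables do not carry over. Pictures are saved under pics/ and viewed, at most 10 in all, crops included, and the job is handed in when it is done.

```bash
ls; mkdir -p pics
python3 - <<'E'
from bench import vision,telemetry
import cv2,numpy as np
for n in("scene","top"):
    p,d=vision.get_image(n); cv2.imwrite(f"pics/{n}0.png",p[:,:,::-1]); np.save(f"{n}_d.npy",d)
    np.save(f"{n}_p.npy",p)
    print(n,vision.camera_model(n),(d>0).mean())
print(telemetry.get_obs())
E
```

```text
pics
scene {'camera_matrix': array([[445.19231613,   0.        , 315.27611215],
       [  0.        , 445.19231613, 204.88472096],
       [  0.        ,   0.        ,   1.        ]]), 'extrinsics': array([[-8.01908712e-01, -3.55773076e-01,  4.79966600e-01,
         1.08482445e+00],
       [ 5.97446494e-01, -4.77964904e-01,  6.43900021e-01,
         6.78650203e-01],
       [ 3.24898941e-04,  8.03103399e-01,  5.95839597e-01,
         7.28143713e-01],
       [ 0.00000000e+00,  0.00000000e+00,  0.00000000e+00,
         1.00000000e+00]])} 0.99596484375
top {'camera_matrix': array([[455.29362274,   0.        , 315.49869544],
       [  0.        , 455.29362274, 197.00797662],
       [  0.        ,   0.        ,   1.        ]]), 'extrinsics': array([[ 0.00841073,  0.98113359, -0.19314798,  0.32776935],
       [-0.99991672,  0.0101426 ,  0.00797946,  0.02239425],
       [ 0.00978794,  0.19306479,  0.98113719,  1.29871563],
       [ 0.        ,  0.        ,  0.        ,  1.        ]])} 0.99609375
{'time': 0.1, 'joints': array([-1.29851985e+00,  5.28369012e-01,  1.43374339e+00,  1.57999034e-05,
        1.18141296e+00, -1.78499889e-01]), 'qvel': array([ 0.00027795, -0.00370394, -0.00215372,  0.00138614,  0.00062255,
       -0.0001382 ]), 'joint_efforts': array([-5.39017001e-04, -4.40986311e+01, -1.77151161e+01,  6.34898501e-02,
        5.33928804e-02, -3.31117576e-05]), 'tcp_pos': array([ 0.27214461, -0.56192173,  0.22168186]), 'orientation': array([ 9.74707644e-01,  2.23481710e-01, -3.79964266e-05, -9.65634201e-04]), 'contact_force': array([ 0.38400989, -0.11730086, -0.56465525]), 'ft_torque': array([0.035909  , 0.02919746, 0.03518839]), 'gripper_force': 0.0, 'grip_width': 0.9974568953544446}
```

View pics/top0.png

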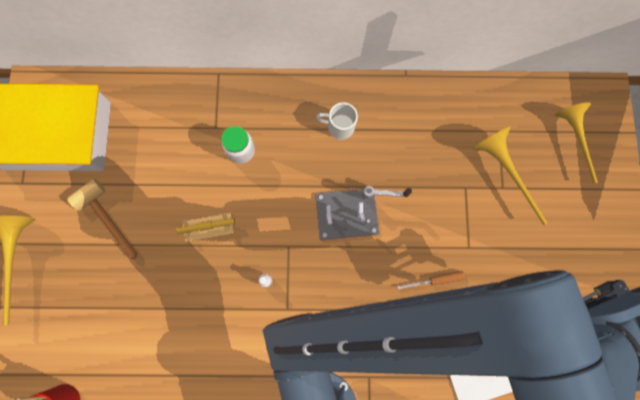

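View pics/scene0.png

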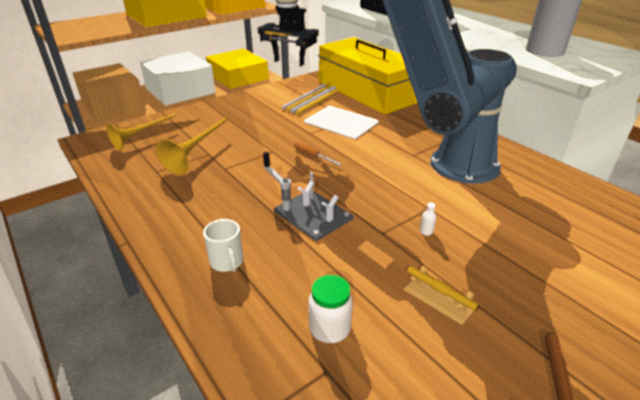

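The top view shows the tube from about (177,231) to (236,221), the fixture plate at about (317–380, 188–240), the pivot at (368,190) and the knob at (408,192). The scene view shows the tube at (440,287), the knob at (266,159), and the saddles at (308,190) and (330,207).

```bash
cat > hl.py <<'E'
import numpy as np
from bench import vision
def cloud(n,d):
    c=vision.camera_model(n);K=c["camera_matrix"];v,u=np.mgrid[:400,:640]
    P=np.stack([(u-K[0,2])/K[0,0]*d,-(v-K[1,2])/K[1,1]*d,-d,np.ones_like(d)],-1)
    return (P@c["extrinsics"].T)[...,:3]
def axis(P):
    m=P.mean(0);w=np.linalg.svd(P-m,full_matrices=False)[2][0];return m,w,np.ptp((P-m)@w)
E
python3 - <<'E'
from hl import *
import cv2
ims=[]
for n,box in(("top",[(165,245,200,250),(300,420,175,250)]),("scene",[(395,485,255,325),(255,360,145,245)])):
    p=np.load(n+"_p.npy");d=np.load(n+"_d.npy");W=cloud(n,d);Z=W[...,2]
    a,b,c,e=box[0];S=W[c:e,a:b].reshape(-1,3);C=p[c:e,a:b].reshape(-1,3).astype(int)
    hsv=cv2.cvtColor(p,cv2.COLOR_RGB2HSV)[c:e,a:b].reshape(-1,3)
    print(n,"table z",np.median(S[:,2]))
    m=(S[:,2]>.032)&(S[:,2]<.06)&(hsv[:,1]>170); print("tube",m.sum(),axis(S[m]),np.percentile(S[m],[2,50,98],axis=0).round(4).tolist())
    m=(S[:,2]>.004)&(S[:,2]<.014);print("board",m.sum(),cv2.minAreaRect((S[m,:2]*1000).astype(np.float32)))
    a,b,c,e=box[1];S=W[c:e,a:b].reshape(-1,3)
    for nm,l,h in(("plate",.006,.018),("saddle",.055,.081),("arm",.087,.098),("hub",.099,.11),("knob",.124,.145)):
        m=(S[:,2]>l)&(S[:,2]<h)
        if m.sum()>3: print(nm,m.sum(),S[m].mean(0).round(4),cv2.minAreaRect((S[m,:2]*1000).astype(np.float32)))
    for i,(a,b,c,e) in enumerate(box): 
        ims.append(cv2.resize(np.ascontiguousarray(p[c:e,a:b,::-1]),(400,300),interpolation=cv2.INTER_CUBIC))
cv2.imwrite("pics/crop.png",np.vstack([np.hstack(ims[:2]),np.hstack(ims[2:])]))
E
```

```text
top table z 0.0004122671419046764
tube 282 (array([0.49152913, 0.31889809, 0.04365283]), array([-0.18327995,  0.98305544, -0.0032344 ]), np.float64(0.15681694510629612)) [[0.4752, 0.2436, 0.0376], [0.492, 0.3181, 0.0436], [0.5079, 0.3919, 0.0496]]
board 622 ((500.1792297363281, 327.4723815917969), (133.25196838378906, 224.7654571533203), 3.360297918319702)
plate 2441 [ 0.5301 -0.0757  0.0115] ((539.2036743164062, -122.6883544921875), (210.20303344726562, 336.8234558105469), 2.104228973388672)
saddle 159 [ 0.5293 -0.0765  0.0684] ((540.2340698242188, -77.96482849121094), (88.77313232421875, 122.83567810058594), 1.670433759689331)
arm 170 [ 0.5736 -0.1754  0.0936] ((549.2882080078125, -175.66146850585938), (92.72074127197266, 109.4959487915039), 5.2334136962890625)
hub 64 [ 0.5798 -0.1392  0.1026] ((580.4310302734375, -176.182861328125), (116.92382049560547, 22.814838409423828), 88.26593780517578)
knob 39 [ 0.5743 -0.2295  0.1334] ((574.5672607421875, -229.54708862304688), (16.705656051635742, 14.40231704711914), 37.541988372802734)
scene table z 0.001500536281934306
tube 711 (array([0
[... 287 characters left out ...]
, 44.87508010864258)
plate 1949 [ 0.5268 -0.0778  0.0126] ((448.6178894042969, -160.70016479492188), (446.3708190917969, 212.87864685058594), 46.19455337524414)
saddle 250 [ 0.5394 -0.0864  0.0688] ((540.853515625, -77.6519546508789), (93.4390869140625, 125.79231262207031), 4.068142414093018)
arm 149 [ 0.5725 -0.1671  0.0935] ((566.0040283203125, -158.5165557861328), (82.23204040527344, 135.81988525390625), 35.46820068359375)
hub 74 [ 0.5785 -0.1531  0.1029] ((579.53564453125, -172.11248779296875), (26.18504524230957, 113.1261978149414), 2.0556797981262207)
knob 41 [ 0.574  -0.2266  0.1311] ((573.2274780273438, -227.8870849609375), (16.167240142822266, 18.765735626220703), 6.867255687713623)
```

View pics/crop.png

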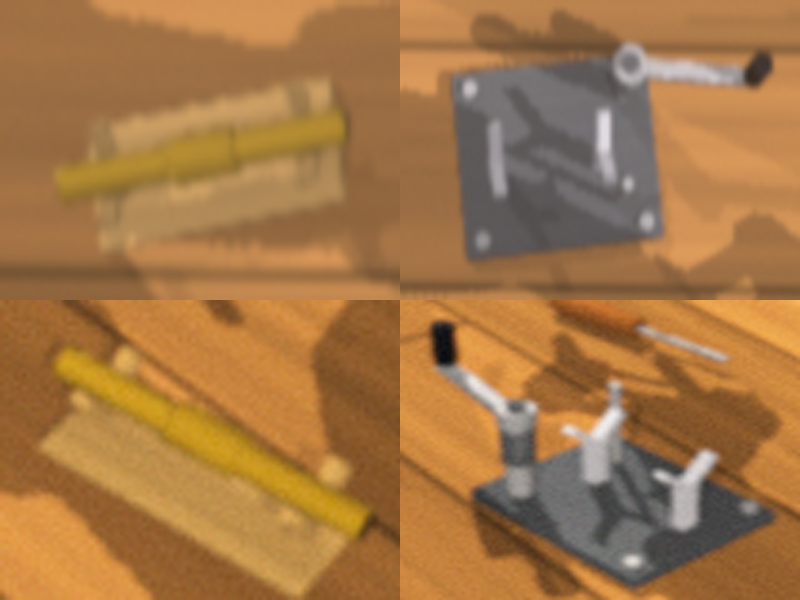

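Run:
```python
from hl import *
import cv2
from scipy.optimize import least_squares
for n,(a,b,c,e) in (("top",(300,420,175,250)),("scene",(255,360,145,245))):
    p=np.load(n+"_p.npy");d=np.load(n+"_d.npy");W=cloud(n,d)[c:e,a:b]
    hsv=cv2.cvtColor(p,cv2.COLOR_RGB2HSV)[c:e,a:b];Z=W[...,2]
    m=((hsv[...,1]<75)&(Z>.003)).astype(np.uint8)
    m=((hsv[...,1]<75)&(abs(Z-.012)<.006)).astype(np.uint8)
    k,l,s,_=cv2.connectedComponentsWithStats(m);i=1+s[1:,4].argmax()
    r=cv2.minAreaRect((W[l==i][:,:2]*1000).astype(np.float32));print(n,"plate",r,cv2.boxPoints(r).round(1).tolist())
    m=((Z>.06)&(Z<.084)&(hsv[...,1]<75)).astype(np.uint8)
    k,l,s,_=cv2.connectedComponentsWithStats(m,connectivity=8)
    for j in range(1,k):
        if s[j,4]>8:
            Q=W[l==j]; print(" cluster",s[j,4],Q.mean(0).round(4),cv2.minAreaRect((Q[:,:2]*1000).astype(np.float32)),Q[:,2].max())
    Q=W[(Z>.098)&(Z<.109)&(W[...,1]>-.17)];print(" hub",len(Q),np.median(Q,0),(Q.min(0)+Q.max(0))/2)
    Q=W[(Z>.096)&(Z<.14)&(W[...,1]<-.2)];print(" knob",len(Q),np.median(Q,0),(Q.min(0)+Q.max(0))/2)
```

```text
top plate ((534.5991821289062, -77.69149780273438), (134.3107452392578, 168.55892944335938), 6.357927322387695) [[458.5, -1.399999976158142], [477.20001220703125, -168.89999389648438], [610.7000122070312, -154.0], [592.0, 13.5]]
 cluster 14 [ 0.5739 -0.1261  0.0701] ((575.4661865234375, -126.19935607910156), (23.676494598388672, 8.883858680725098), 55.4766731262207) 0.08160283085177644
 cluster 36 [ 0.543  -0.1111  0.0697] ((541.949951171875, -111.26608276367188), (22.987220764160156, 9.058573722839355), 4.492265701293945) 0.08148840598327034
 cluster 31 [ 0.5339 -0.0222  0.0703] ((534.0233764648438, -22.376258850097656), (21.545635223388672, 8.89104175567627), 9.6570463180542) 0.08098547118883936
 cluster 29 [ 0.5152 -0.1146  0.0703] ((515.6422729492188, -114.79578399658203), (19.486143112182617, 9.721768379211426), 3.5300350189208984) 0.08140679995889877
 cluster 27 [ 0.5049 -0.0257  0.0708] ((506.3484191894531, -26.265113830566406), (8.262813568115234, 24.465579986572266), 88.90947723388672) 0.07989488009996082
 hub 68 [ 0.58125185 -0.13064083  0.10159436] [ 0.58070058 -0.12996204
[... 287 characters left out ...]
608.5, -152.0], [590.7000122070312, 16.899999618530273]]
 cluster 70 [ 0.5187 -0.1136  0.0713] ((522.2359619140625, -113.3589096069336), (54.49628448486328, 18.844552993774414), 17.790014266967773) 0.08293081348104125
 cluster 60 [ 0.5833 -0.1222  0.0715] ((583.125, -122.41719055175781), (11.241716384887695, 18.887371063232422), 60.539756774902344) 0.08349912733165621
 cluster 71 [ 0.5136 -0.0217  0.07  ] ((518.3162231445312, -22.117599487304688), (46.441043853759766, 12.86925983428955), 7.143308639526367) 0.07967948256671076
 hub 57 [ 0.58069613 -0.12620382  0.10088465] [ 0.57820984 -0.12815133  0.1031254 ]
 knob 98 [ 0.57487035 -0.22482595  0.11931656] [ 0.57304872 -0.22785918  0.11616605]
```

Both views agree: the tube is at (0.4915, 0.320) with yaw 10.6° and its top at about 45–48 mm. The seat is at (0.5245, -0.0675) with yaw 6.1°, and the plate, saddles and hub are consistent with that. Next I check IK for all poses, then pick.

```bash
cat >> hl.py <<'E'
from scipy.spatial.transform import Rotation as R
from bench import arm,kin,telemetry,open_jaws,grasp,finish_job
SEAT=np.array([.5245,-.0675]);YAW=np.radians(6.1)
TUBE=np.array([.4915,.320]);TYAW=np.radians(10.6)
def rot2(a):return np.array([[np.cos(a),-np.sin(a)],[np.sin(a),np.cos(a)]])
def down(a,flip=0):
    "tool down, closing line (tool y) along world angle a"
    a=a+np.pi*flip;y=np.array([np.cos(a),np.sin(a),0]);z=np.array([0,0,-1.])
    return R.from_matrix(np.c_[np.cross(y,z),y,z]).as_quat()
PIV=SEAT+rot2(YAW)@[.05,-.068]
def knob(q,r=.1):
    t=YAW+np.pi+1.4-q;return PIV+r*np.array([np.cos(t),np.sin(t)]),t
def st(s=""):
    o=telemetry.get_obs();print(s,round(o["time"],2),o["tcp_pos"].round(4),"F",o["contact_force"].round(1),"w",round(o["grip_width"],3),"gf",round(o["gripper_force"],1),flush=True);return o
E
cat > a.py <<'E'
from hl import *
for f in(0,1):
    for nm,p,z,a in[("tube",TUBE,.017,TYAW),("tubeup",TUBE,.15,TYAW),("seat",SEAT,.051,YAW)]+[(f"k{q}",knob(q)[0],.101,knob(q)[1]+np.pi/2) for q in(0,.7,1.4)]:
        j=kin.ik([*p,z],down(a,f));print(f,nm,p.round(3),None if j is None else np.round(j,2))
open_jaws()
fl=0 if abs(kin.ik([*TUBE,.15],down(TYAW,0))[5])<abs(kin.ik([*TUBE,.15],down(TYAW,1))[5]) else 1
Q=down(TYAW,fl);print("flip",fl)
arm.move_ptp([.45,-.3,.3],Q) if False else arm.move_ptp([*TUBE,.2],Q);st("above")
import cv2
p,d=vision.get_image("scene");cv2.imwrite("pics/s1.png",p[150:350,300:620,::-1].repeat(2,0).repeat(2,1))
E
python3 a.py
```

```text
0 tube [0.492 0.32 ] [ 0.39  0.77  1.67 -0.    0.7   0.2 ]
0 tubeup [0.492 0.32 ] [ 0.39  0.57  1.6  -0.    0.97  0.2 ]
0 seat [ 0.524 -0.068] [-0.34  0.67  1.81 -0.    0.67 -0.45]
0 k0 [ 0.575 -0.23 ] [-0.56  0.67  1.55 -0.    0.92 -0.5 ]
0 k0.7 [ 0.512 -0.202] [-0.58  0.6   1.73 -0.    0.81  0.19]
0 k1.4 [ 0.482 -0.14 ] [-0.51  0.56  1.85 -0.    0.74  0.96]
1 tube [0.492 0.32 ] None
1 tubeup [0.492 0.32 ] None
1 seat [ 0.524 -0.068] [-0.34  0.67  1.81 -0.    0.67  2.7 ]
1 k0 [ 0.575 -0.23 ] [-0.56  0.67  1.55 -0.    0.92  2.65]
1 k0.7 [ 0.512 -0.202] None
1 k1.4 [ 0.482 -0.14 ] [-0.51  0.56  1.85 -0.    0.74 -2.18]Traceback (most recent call last):
  File "a.py", line 6, in <module>
    fl=0 if abs(kin.ik([*TUBE,.15],down(TYAW,0))[5])<abs(kin.ik([*TUBE,.15],down(TYAW,1))[5]) else 1
                                                         ~~~~~~~~~~~~~~~~~~~~~~~~~~~~~~~~^^^
TypeError: 'NoneType' object is not subscriptable
```

```bash
cat > a.py <<'E'
from hl import *
import cv2
arm.move_ptp([*TUBE,.2],down(TYAW));st("above")
arm.move_linear([*TUBE,.075],velocity=.15);st()
p,d=vision.get_image("scene");cv2.imwrite("pics/s1.png",p[200:350,360:560,::-1].repeat(3,0).repeat(3,1))
E
python3 a.py
```

```text
above 3.5 [0.4921 0.3193 0.2   ] F [-0.   0.3 -0.1] w 1.002 gf 0.0
 4.48 [0.4923 0.3203 0.0757] F [0.7 0.4 0.3] w 0.998 gf 0.0
```

View pics/s1.png

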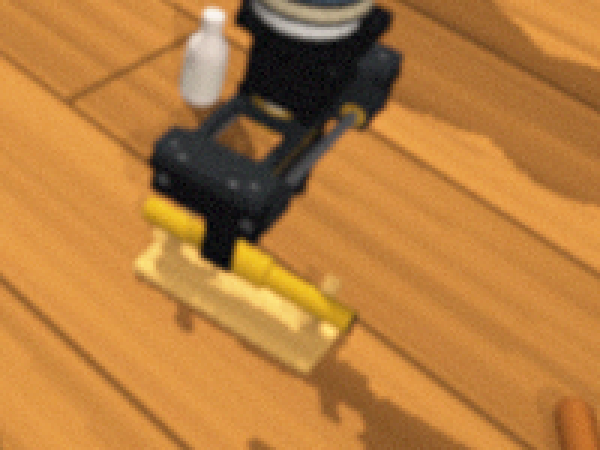

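The picture shows the open fingers straddling the collar, with the near finger at (220,240) in the crop and the tube running from (150,205) to (355,320). I will pick it up.

```bash
cat > b.py <<'E'
from hl import *
import cv2
arm.move_linear([*TUBE,.017],velocity=.08);st("down")
grasp(30);st("gripped")
arm.move_linear([*TUBE,.06],velocity=.08);st("lift")
arm.move_linear([*TUBE,.16],velocity=.2);st("up")
arm.move_ptp([*SEAT,.16],down(YAW));st("over seat")
arm.move_linear([*SEAT,.085],velocity=.12);arm.pause(.2);st("low")
for n in("scene","top"):
    p,d=vision.get_image(n);np.save(n+"2_d.npy",d);np.save(n+"2_p.npy",p)
    a,c=(240,130) if n=="scene" else (270,150)
    cv2.imwrite(f"pics/{n}2.png",p[c:c+130,a:a+150,::-1].repeat(4,0).repeat(4,1))
s=np.load("scene2_p.npy")[130:260,240:390,::-1].repeat(4,0).repeat(4,1)
cv2.imwrite("pics/two.png",cv2.resize(np.hstack([s,np.load("top2_p.npy")[150:280,270:420,::-1].repeat(4,0).repeat(4,1)]),(800,347)))
E
python3 b.py
```

```text
down 5.41 [0.4917 0.3201 0.0171] F [ 1.   0.5 -0. ] w 1.002 gf 0.0
gripped 6.47 [0.4892 0.3195 0.0167] F [-4.3 -1.   2.6] w 0.264 gf 30.0
lift 7.15 [0.4917 0.32   0.0604] F [-0.1 -0.2 -2.2] w 0.269 gf 29.9
up 7.8 [0.4906 0.3196 0.1591] F [-1.1 -0.2 -1.6] w 0.262 gf 29.9
over seat 9.25 [ 0.5245 -0.0665  0.1598] F [-0.1  0.9 -1.4] w 0.267 gf 29.9
low 10.22 [ 0.5251 -0.0677  0.0858] F [-0.8 -1.1 -1.4] w 0.264 gf 29.9
```

View pics/two.png

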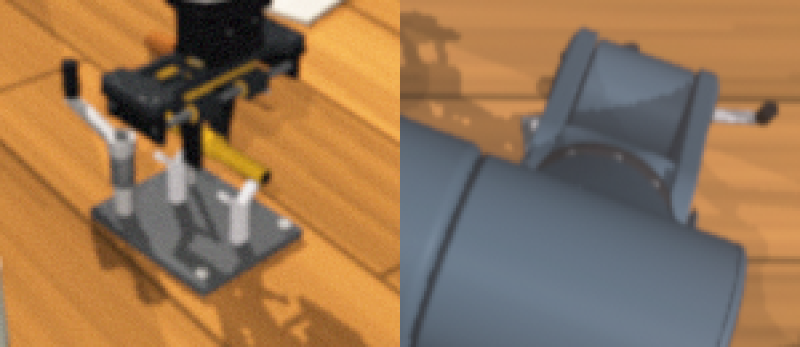

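The scene view shows the tube held above the saddles, with its +y end near (265,178). The top view is blocked by the arm. I check the tube end in the depth data, then lower until contact.

```bash
cat > c.py <<'E'
from hl import *
import cv2
p=np.load("scene2_p.npy");W=cloud("scene",np.load("scene2_d.npy"));h=cv2.cvtColor(p,cv2.COLOR_RGB2HSV)
m=(h[...,1]>170)&(h[...,0]>20)&(h[...,0]<32)&(abs(W[...,2]-.105)<.02)&(abs(W[...,0]-.52)<.06)&(abs(W[...,1]+.02)<.08)
L=(W[m][:,:2]-SEAT)@rot2(YAW);print("tube in seat frame",m.sum(),np.percentile(L,[2,50,98],axis=0).round(4).tolist(),np.percentile(W[m][:,2],[2,98]),axis(W[m])[:2])
if __name__=="__main__" and m.sum()<20: raise SystemExit
o=st();f0=o["contact_force"][2]
arm.move_linear([*SEAT,.058],velocity=.08);arm.pause(.2);f0=st()["contact_force"][2]
z=.058
while z>.046:
    z-=.001;arm.move_linear([*SEAT,z],velocity=.02);arm.pause(.1)
    f=telemetry.get_obs()["contact_force"][2]
    if f-f0>5: break
st(f"contact z={z:.3f}")
E
python3 c.py
```

```text
tube in seat frame 129 [[-0.0025, 0.0037], [0.0057, 0.0351], [0.0115, 0.0784]] [0.10376324 0.11710384] (array([ 0.52573684, -0.02938627,  0.11121919]), array([-0.10759655,  0.99370597, -0.03116772]))
 10.32 [ 0.5249 -0.0676  0.0856] F [ 0.1  0.1 -1.6] w 0.265 gf 29.9
 11.01 [ 0.5249 -0.0676  0.0584] F [-0.4 -0.4 -1.9] w 0.265 gf 29.9
contact z=0.051 13.46 [ 0.524  -0.0676  0.0518] F [-4.1 -1.1  8.8] w 0.266 gf 30.0
```

Contact came at the expected height (0.051). I release, retract and look.

```bash
cat > d.py <<'E'
from hl import *
import cv2
grasp(5);open_jaws();st("released")
arm.move_linear([*SEAT,.2],velocity=.15)
k,t=knob(0)
arm.move_ptp([*k,.2],down(t+np.pi/2));st("above knob")
im=[]
for n,(a,c) in(("scene",(240,130)),("top",(290,150))):
    p,d=vision.get_image(n);W=cloud(n,d);h=cv2.cvtColor(p,cv2.COLOR_RGB2HSV)
    L=np.dstack([(W[...,:2]-SEAT)@rot2(YAW),W[...,2]])
    m=(h[...,1]>150)&(abs(L[...,2]-.078)<.012)&(abs(L[...,0])<.03)&(abs(L[...,1])<.1)
    if m.sum()>9: print(n,m.sum(),np.percentile(L[m],[2,50,98],axis=0).round(4).tolist(),axis(L[m])[1:])
    m=(L[...,2]>.1)&(L[...,2]<.14)&(abs(W[...,0]-k[0])<.03)&(abs(W[...,1]-k[1])<.03)&(h[...,2]<70)
    if m.sum()>9: print("knob",np.median(W[m],0),W[m].min(0),W[m].max(0))
    im.append(p[c:c+130,a:a+150,::-1].repeat(4,0).repeat(4,1))
print(k)
cv2.imwrite("pics/d.png",cv2.resize(np.hstack(im),(800,347)))
E
python3 d.py
```

```text
released 14.9 [ 0.5245 -0.0675  0.051 ] F [-0.2 -1.1 -0.6] w 1.0 gf 0.0
above knob 16.76 [ 0.5738 -0.2281  0.1989] F [-0.7  0.5  0. ] w 0.994 gf 0.0
scene 355 [[-0.0103, -0.0763, 0.068], [0.0023, 0.0088, 0.0771], [0.0091, 0.0794, 0.0834]] (array([ 0.00676908, -0.99994206,  0.00836979]), np.float64(0.16140139128983189))
knob [ 0.57629633 -0.22342774  0.12022497] [ 0.57006524 -0.23055402  0.10098773] [ 0.58062217 -0.21767626  0.13517609]
top 155 [[-0.0068, -0.0795, 0.0723], [0.0009, -0.0387, 0.0775], [0.01, -0.0004, 0.0834]] (array([-0.03510807, -0.99873265, -0.03606263]), np.float64(0.08461845401633186))
[ 0.57501417 -0.22959492]
```

View pics/d.png

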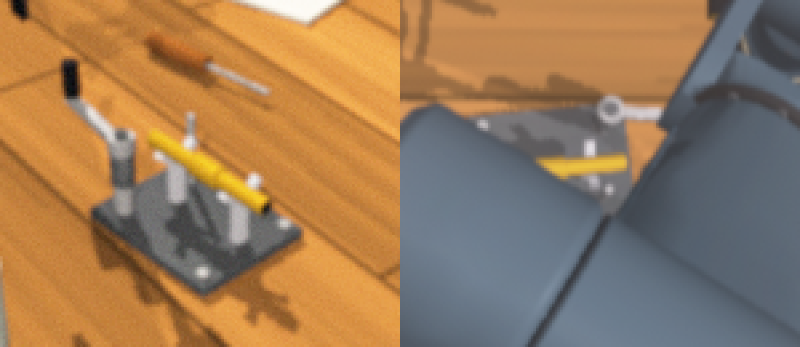

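The scene picture shows the tube lying in both saddles with its collar between them, from (150,135) to (268,207). Depth puts its ends at ±0.078 m, level. The knob is at (68,78). Now the keeper.

```bash
cat > e.py <<'E'
from hl import *
k,t=knob(0);Z=.101
arm.move_linear([*k,.15],velocity=.2)
arm.move_linear([*k,Z],velocity=.08);st("at knob")
grasp(35);st("gripped")
for q in np.linspace(.14,1.26,9):
    k,t=knob(q);arm.move_linear([*k,Z],rot=down(t+np.pi/2),velocity=.06);o=st(f"q={q:.2f}")
    F=np.linalg.norm(o["contact_force"])
    if F>45: print("STOP");break
E
python3 e.py
```

```text
at knob 18.02 [ 0.5752 -0.2298  0.1011] F [-0.4  0.3  0.2] w 0.997 gf 0.0
gripped 19.15 [ 0.5737 -0.2295  0.1009] F [-4.5 -0.9  2.2] w 0.194 gf 35.0
q=0.14 19.53 [ 0.5618 -0.228   0.101 ] F [ 0.7 -0.5 -1.5] w 0.195 gf 35.0
q=0.28 19.92 [ 0.5484 -0.2246  0.101 ] F [ 0.1 -2.7 -1.6] w 0.197 gf 35.0
q=0.42 20.3 [ 0.5354 -0.2192  0.101 ] F [-0.8 -4.8 -3.1] w 0.194 gf 35.0
q=0.56 20.68 [ 0.5232 -0.2119  0.101 ] F [-2.  -6.4 -2.3] w 0.198 gf 35.0
q=0.70 21.07 [ 0.5121 -0.2031  0.101 ] F [-2.5 -6.3 -2.8] w 0.198 gf 35.0
q=0.84 21.45 [ 0.5023 -0.1926  0.1009] F [-3.9 -7.2 -2.6] w 0.199 gf 35.0
q=0.98 21.83 [ 0.4942 -0.1809  0.101 ] F [-3.6 -7.2 -1.6] w 0.196 gf 35.0
q=1.12 22.22 [ 0.4877 -0.1681  0.1009] F [-5.  -6.9 -0.9] w 0.201 gf 35.0
q=1.26 22.6 [ 0.4832 -0.1545  0.1009] F [-5.9 -7.4 -0.5] w 0.196 gf 35.0
```

```bash
cat > f.py <<'E'
from hl import *
import cv2
Z=.101
for q in np.arange(1.30,1.50,.02):
    k,t=knob(q);arm.move_linear([*k,Z],rot=down(t+np.pi/2),velocity=.03);arm.pause(.15);o=st(f"q={q:.2f}")
    tg=np.array([np.sin(t),-np.cos(t)]);f=-o["contact_force"][:2]@tg;print("  push",f.round(1))
    if f>18: break
arm.pause(.5);st("hold")
p,d=vision.get_image("scene");W=cloud("scene",d)
cv2.imwrite("pics/f.png",p[130:260,240:390,::-1].repeat(4,0).repeat(4,1))
E
python3 f.py
```

```text
q=1.30 23.03 [ 0.4824 -0.1507  0.1009] F [-5.9 -7.1 -0.5] w 0.198 gf 35.0
  push 5.7
q=1.32 23.43 [ 0.4819 -0.1488  0.1009] F [-5.6 -6.8 -1. ] w 0.196 gf 35.0
  push 5.7
q=1.34 23.83 [ 0.4816 -0.1468  0.1009] F [-6.2 -6.8 -0. ] w 0.196 gf 35.0
  push 5.7
q=1.36 24.23 [ 0.4813 -0.1448  0.1009] F [-5.1 -7.1 -0.4] w 0.196 gf 35.0
  push 6.2
q=1.38 24.63 [ 0.481  -0.1428  0.1009] F [-6.2 -5.9 -0.7] w 0.194 gf 35.0
  push 5.1
q=1.40 25.03 [ 0.4807 -0.1407  0.1009] F [-5.9 -7.3 -0.9] w 0.194 gf 35.0
  push 6.6
q=1.42 25.43 [ 0.4807 -0.1403  0.1009] F [ -6.3 -10.5  -1.2] w 0.198 gf 35.0
  push 9.9
q=1.44 25.83 [ 0.4809 -0.1401  0.101 ] F [ -7.6 -16.6  -2.4] w 0.196 gf 35.0
  push 16.0
q=1.46 26.23 [ 0.4811 -0.1398  0.101 ] F [ -9.2 -21.5  -4. ] w 0.197 gf 35.1
  push 21.1
hold 26.73 [ 0.4811 -0.1398  0.101 ] F [ -9.  -21.9  -4. ] w 0.196 gf 35.1
```

View pics/f.png

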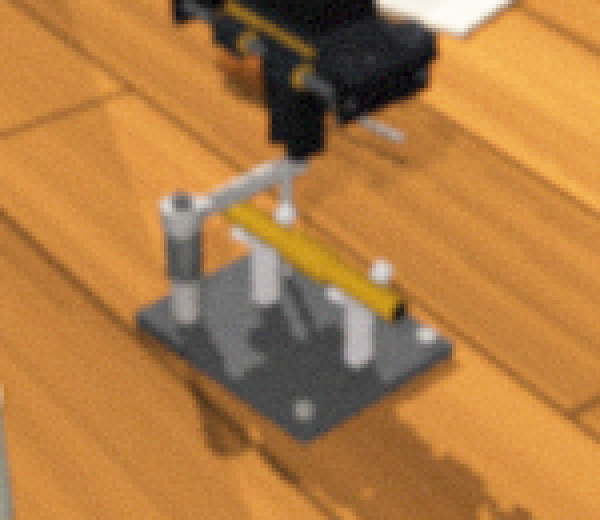

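The arm runs from the hub (182,205) over the tube end (230,210) to the stop pin (288,180). The push force rose sharply at the predicted angle, so it is at the stop. The tube still lies in both saddles.

```bash
python3 -c "
from bench import finish_job; print(finish_job())"
```

```text
the job is handed in; nothing more can be done
None
```

The tube lies in both saddles with its collar between them and was set down gently and released. The keeper is swung over the tube's end against its stop with the fingers still holding its knob, and the job is handed in after about 27 s of the 56 s.

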